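# Set and lock the airbrush air regulator

## Task

The airbrush line is short of pressure: turn the regulator's knob clockwise until the gauge needle stands on the set hand at the rim of the dial. Then turn the knurled lock ring below the knob clockwise until it is firmly finger-tight, without straining it, so that the setting is locked, and let go. Keep off the gauge and leave the other things on the bench where they are.

Things in the scene. Friction and masses are not known exactly. Their poses are not given: they have to be found in the camera images.
- knob_centre (a point): centre of the regulator's knob, half-way up, on the upright axis that knob and lock ring share; z up. A black fluted plastic cylinder, 38 mm diameter, 36 mm tall, free to grip all round from above. Clockwise from above raises the pressure; it turns against a steady 0.05 N m and stays where it is left. Once the lock ring is tight it is held against about 0.4 N m. Tightening the ring does not turn it.
- lock_ring_centre (a point): centre of the lock ring, half-way up, on the knob's axis; z up, x and y do not turn with the ring. A knurled aluminium cylinder, 52 mm diameter, 16 mm high, with no mark to tell its angle; its top is 8 mm below the knob's underside, its underside is 100 mm above the bench. Under it is the bonnet, 42 mm diameter for 20 mm, then up to 54 mm. Clockwise from above tightens it.
- needle (a joint): angle of the gauge needle (rad), the long thin black hand: 0 at the low end of the scale, growing clockwise seen on the face, 4.71 at the full end. It follows the knob: 0.8 rad of needle for 1 rad of knob, clockwise for clockwise.
- set_hand (a joint): angle of the set hand (rad) on the same scale as the needle: a short broad dark steel wedge riding at the rim of the dial, held by a thin arm. It marks the wanted pressure and stays where it is; it starts 0.5 to 1.7 rad beyond the needle.
- needle_tip (a point): point on the needle 29 mm from the centre of the dial
- set_hand_tip (a point): point of the set hand 29 mm from the centre of the dial, at the needle's level; the needle is on the set hand when these two points are within 4 mm
- gauge: round pressure gauge, 80 mm diameter, 33 mm deep, white dial; origin at the centre of its back, 62 mm above the bench; its axes are upright, the face is tilted 0.6 rad from straight up towards its +x. It stands on the outlet pipe 120 mm to one side (+y of the regulator) of the knob's axis; its highest edge is about 115 mm above the bench.
- clamp_washer: steel washer hidden in the lock ring, on its axis; not to be handled. The slack ring runs free (0.03 N m) for 0.3 to 1.6 rad, how far cannot be seen; then it bites on this washer and the torque climbs about 2.2 N m per rad. Firmly finger-tight is 0.45 to 0.65 N m while slowly turning (at rest the fingers may feel less, the thread locks itself); under 0.3 is not tight, over 0.75 is strained.
- knob: the same knob as a turning part, with its stem; origin on its axis, 18 mm below knob_centre. A flange on the stem, hidden inside the ring, is what the washer grips, which locks the knob: about 70 N of squeeze for each N m of torque put on the ring.
- eraser: red block eraser 24 x 56 x 13 mm, origin under its centre; bystander
- geometry_tin: closed flat geometry tin 89 x 189 x 22 mm, origin under its centre; bystander
- mug: aluminium mug 80 mm diameter, 92 mm high, origin under its centre; bystander
- caddy: blue turntable pen caddy, 140 mm diameter, with pens up to about 170 mm high, origin under its centre; bystander

How it is judged:
On the way, in this order (a step that is already met when the one before it is completed fails the run):
1. the needle stands on the set hand, the lock ring still slack (distance between needle_tip and set_hand_tip below 0.004 m and contact force between clamp_washer and knob below 4 N), for 0.3 s.
2. the lock ring is firmly tight, the needle still on the set hand (distance between needle_tip and set_hand_tip below 0.004 m and contact force between clamp_washer and knob above 18 N), for 0.3 s.
At the end, for the whole second after the job is handed in: the needle's point is within 4 mm of the set hand's (0.138 rad of needle) and the lock ring squeezes the washer on the stem's flange with 18 to 55 N (tightened with about 0.3 to 0.75 N m) (all of step 2 and contact force between clamp_washer and knob below 55 N); the robot touches nothing.
It fails at once if the lock ring is strained (more than 55 N of squeeze, about 0.75 N m) (contact force between clamp_washer and knob above 55 N).
It fails at once if the gauge is pushed by the robot (contact force between any of the arm, the fingers and gauge above 2 N).
It fails at once if a bystander is moved by more than 15 mm (distance of any of eraser, geometry_tin, mug, caddy from where it was at the start of the episode above 0.015 m).
It also fails if it takes over 72 s, if anything falls off the work surface, if the arm or the gripper's body presses on something with over 40 N, if the wrist force passes 120 N, or if a joint passes its speed limit or range.

## Robot

A 6-joint arm with a two-finger parallel gripper is mounted at the origin on the work surface. World frame = base frame: x ahead of the robot, y to its left, z up, the work surface at z = 0. Lengths are in m, angles in rad, forces in N, time in s.
With the tool pointing down it reaches from about 0.375 to 0.9 m from the base axis. Payload 3.1 kg.
Tool frame: the origin (TCP) lies on the centre line of the jaws, within the pads' length; the fingertips stand 25 mm ahead of it and the grasp point (between the pads) lies 6 mm ahead of it; x points along the fingers, y is the direction in which the jaws open and shut, and the axes are right-handed (so a half turn about x gives the same grasp; the last joint's range is limited). The gripper opens to 87 mm and grips with 3 to 60 N. Pads are 19 mm wide; open, the fingers measure 117 mm over their backs; the gripper's body (75 mm by 190 mm) begins 51 mm behind the grasp point.
Start: joints at [1.091, 0.527, 1.433, -0, 1.181, -0.178], TCP at [0.185, 0.597, 0.219] pointing down, gripper open.
Joint ranges: [-3.08, 3.08], [-0.75, 2.2], [0.22, 2.44], [-1.43, 4.57], [0, 2.65], [-2.85, 2.85]. Speed limits (rad/s): [2.79, 2.79, 3.14, 3.14, 3.14, 3.14].

## Interface

Orientations are given as a unit quaternion [x, y, z, w].
In Python, from rig import robot gives the robot as it stands. The module is installed in compiled form; this text tells all that it offers.
- The arm moves only by the tool move_arm, never from a script. Its argument "commands" is a list of rows, each a list of 5 numbers: the gripper's target within -1 to 1 (shut at 1, half-way at 0, fully open at -1), then the shift along the tool's x, y, z in mm, then the turn about the tool's x in degrees. A call has 1 to 8 rows; each row is the pose to reach, as a shift and turn from the pose commanded when the call began, along the tool's axes at that moment; what a row does not reach only later rows make up. A row lasts 1/12 s, in which the tool goes at most 41.7 mm and 7.16 degrees, less where a joint would pass 70% of its speed; a pose out of reach is approached as far as the arm can. A call with a gripper value outside its range is refused whole. The fingers move at their own pace and stop on an object; "newtons" is the grip in N (left out, the last holds). Time passes only in rows, so rows that repeat a pose let the fingers close. It gives the time, the measured TCP pose, the force and the opening at its end, in the units of the state.
- robot.get_obs(): the state, without advancing time (a new reading comes with each control period).
- robot.camera(name): name is "scene" or "top" or "wrist"; returns a dict with "image" (400x640x3 uint8, red, green, blue), "fx", "fy", "cx", "cy" (pixels), "xyz" and "rotation" of the camera in the world; the wrist camera has in their place "tool_from_camera" (4x4, takes a point from camera to tool coordinates, whose origin is the TCP and whose axes are the tool frame's). Camera axes: x right, y down, z forward; pixel columns grow to the right and rows downward; lengths in m; the calibration is good to about 2 mm. The wrist camera is an equidistant fisheye: a pixel r from the principal point sees the ray r / f radians off the axis. A picture is of the moment at which its call begins: read the wrist's pose just before it. There is no depth.
- robot.hand_in(): hands the job in, once; it reports no verdict.
Trained networks look in a picture, given as the dict that the camera call returned (one of the last four; its "shot" number tells which), for a name from the list of things; names that differ only in an ending like _2 or _b are one class to them, and where a whole thing is asked for, a point or a joint stands for the part that bears it (a point fixed in the world has none). Each returns a list of dicts, best first, with "p" (0 to 1); they miss things now and then, are a little off and sometimes report something else, mostly with a low value. They report only what shows in the picture. A call takes as long as a camera call.
- robot.regions_of(picture, name): "pixels" (400x640 bool, what is visible of it) and "bbox" ([left, top, right, bottom] in pixels, round what is visible of it).
The state is a dict: "time": time; "q": joint angles; "joint_velocities": joint speeds; "joint_torque": joint torques, N m; "position": TCP position; "tool_rot": TCP orientation; "ft_force": force on the tool from outside, world axes, zero at the start; "moment": the same for the moment, N m; "grip_width": finger opening in m.
Only numpy, scipy, OpenCV 4.12 (cv2) and the standard library are available. Lean on these libraries where they do the work, as an engineer would, in place of code of your own. Each camera call takes 0.05 s, during which the arm holds its last target.

## Working session

There is one attempt and no reset: what is moved stays moved. The work goes in short steps, Python scripts to look and compute and a tool call to move; the robot and the scene stay as the last step left them, time stands still between calls to the robot, and variables do not carry over. Pictures are saved under pics/ and viewed, and the job is handed in when it is done.

Besides the shell and the picture viewer there is one more tool, called as name([rows], argument=value, ...), one row to a line, values as JSON. move_arm: Moves the arm, as the interface text tells. Its arguments: {"type":"object","properties":{"commands":{"type":"array","items":{"type":"array","items":{"type":"number"}}},"newtons":{"type":"number"}},"required":["commands"]}

```bash
mkdir -p pics; cat > look.py <<'E'
from rig import robot
import cv2, numpy as np, pickle
def snap(n,f):
    c=robot.camera(n); cv2.imwrite('pics/'+f+'.png',cv2.cvtColor(c['image'],cv2.COLOR_RGB2BGR)); pickle.dump(c,open('pics/'+f+'.pkl','wb')); return c
E
python3 - <<'E'
from look import *
o=robot.get_obs(); print({k:np.round(v,4) for k,v in o.items()})
for n in ['scene','top','wrist']:
    c=snap(n,n+'0'); print(n,{k:np.round(v,4).tolist() for k,v in c.items() if k!='image'})
    for name in ['knob_centre','lock_ring_centre','gauge','needle','set_hand','mug','caddy','eraser','geometry_tin']:
        try:
            r=robot.regions_of(c,name); print(name,[(round(float(x['p']),2),x['bbox']) for x in r[:2]])
        except Exception as e: print(name,e)
E
```

```text
{'time': np.float64(0.0), 'q': array([ 1.0915,  0.5285,  1.4339,  0.    ,  1.1814, -0.1785]), 'joint_velocities': array([-0.0007, -0.0021,  0.0013, -0.    ,  0.0002,  0.002 ]), 'joint_torque': array([ 0.00000e+00, -4.40045e+01, -1.76591e+01,  6.32000e-02,
        5.81000e-02, -2.00000e-04]), 'position': array([0.1848, 0.5963, 0.2177]), 'tool_rot': array([ 0.1052,  0.6994, -0.1067,  0.6989]), 'ft_force': array([ 1.3608,  0.5258, -0.6306]), 'moment': array([ 0.0474,  0.0195, -0.0124]), 'grip_width': np.float64(0.0871)}
scene {'fx': 404.1226, 'fy': 404.1226, 'cx': 322.5743, 'cy': 198.3313, 'xyz': [1.3591, 0.3046, 0.6963], 'rotation': [0.5343, 0.7134, -0.3587, -0.2772], 'shot': 1}
knob_centre [(0.6, [211.3, 154.8, 305.1, 230.5]), (0.19, [239.2, 157.4, 252.0, 175.3])]
lock_ring_centre [(0.86, [214.9, 158.1, 306.4, 231.1]), (0.55, [170.5, 155.4, 204.3, 189.8])]
gauge [(0.78, [270.3, 179.9, 302.6, 212.6])]
needle []
set_hand []
mug [(0.68, [171.2, 154.2, 206.9, 189.1])]
caddy [(0.88, [435.7, 186.6, 502.4, 262.8])]
eraser []
geometry_tin [(0.66, [183.9, 223.9, 266.8, 272.4])]
top {'fx': 378.
[... 287 characters left out ...]
])]
gauge [(0.95, [334.0, 209.9, 371.7, 246.2]), (0.72, [108.8, 217.2, 188.6, 274.0])]
needle []
set_hand [(0.33, [109.1, 216.6, 186.3, 275.9])]
mug [(0.76, [469.7, 226.2, 524.9, 273.7])]
caddy [(0.93, [108.0, 217.9, 186.7, 274.2])]
eraser [(0.77, [369.6, 278.2, 393.0, 294.4])]
geometry_tin [(0.7, [356.3, 146.5, 428.9, 183.9])]
wrist {'fx': 309.7069, 'fy': 309.7069, 'cx': 322.0199, 'cy': 203.629, 'tool_from_camera': [[0.0013, -0.3016, 0.9534, -0.166], [1.0, 0.0007, -0.0011, -0.0001], [-0.0004, 0.9534, 0.3016, -0.0825], [0.0, 0.0, 0.0, 1.0]], 'shot': 3}
knob_centre []
lock_ring_centre []
gauge []
needle []
set_hand []
mug [(0.95, [27.3, 366.4, 61.8, 399.6])]
caddy []
eraser []
geometry_tin []
```

View pics/scene0.png

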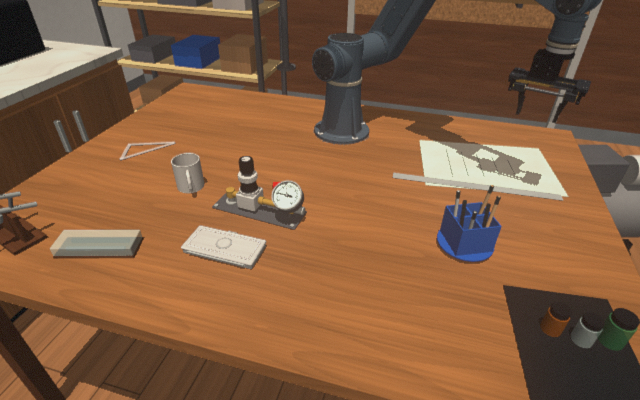

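View pics/top0.png

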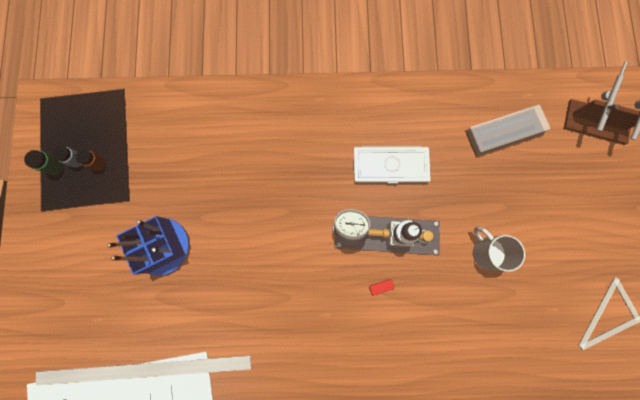

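View pics/wrist0.png

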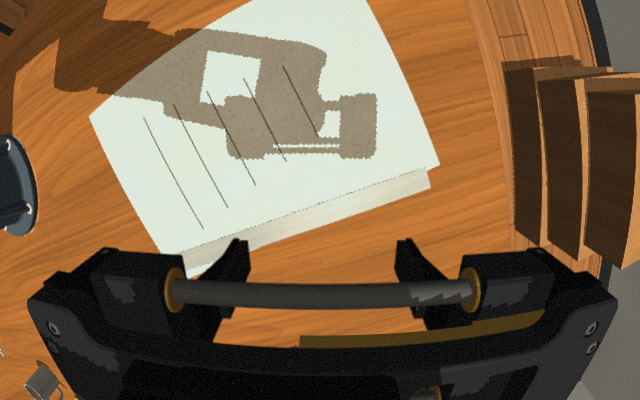

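```bash
cat >> look.py <<'E'
from scipy.spatial.transform import Rotation as R
def ray(c,u,v):
    d=R.from_quat(c['rotation']).apply([(u-c['cx'])/c['fx'],(v-c['cy'])/c['fy'],1]); return np.array(c['xyz']),d
def atz(c,u,v,z):
    p,d=ray(c,u,v); return p+d*(z-p[2])/d[2]
def proj(c,P):
    q=R.from_quat(c['rotation']).inv().apply(np.array(P)-c['xyz']); q=np.atleast_2d(q)
    return np.c_[q[:,0]/q[:,2]*c['fx']+c['cx'],q[:,1]/q[:,2]*c['fy']+c['cy']]
E
python3 - <<'E'
from look import *
a=cv2.imread('pics/top0.png')[195:295,325:455]; b=cv2.imread('pics/scene0.png')[145:235,200:320]
cv2.imwrite('pics/a.png',cv2.resize(a,None,fx=6,fy=6,interpolation=cv2.INTER_CUBIC))
cv2.imwrite('pics/b.png',cv2.resize(b,None,fx=6,fy=6,interpolation=cv2.INTER_CUBIC))
E
```

```text
(no output)
```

View pics/a.png

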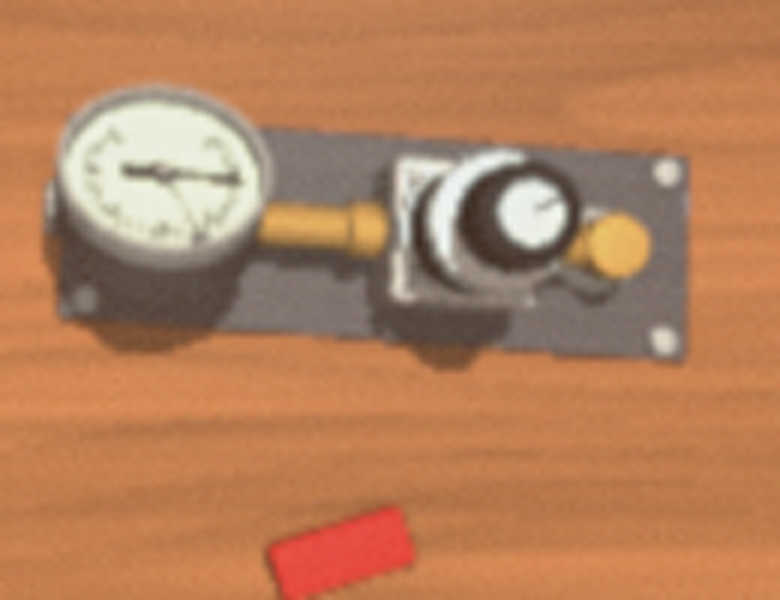

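View pics/b.png

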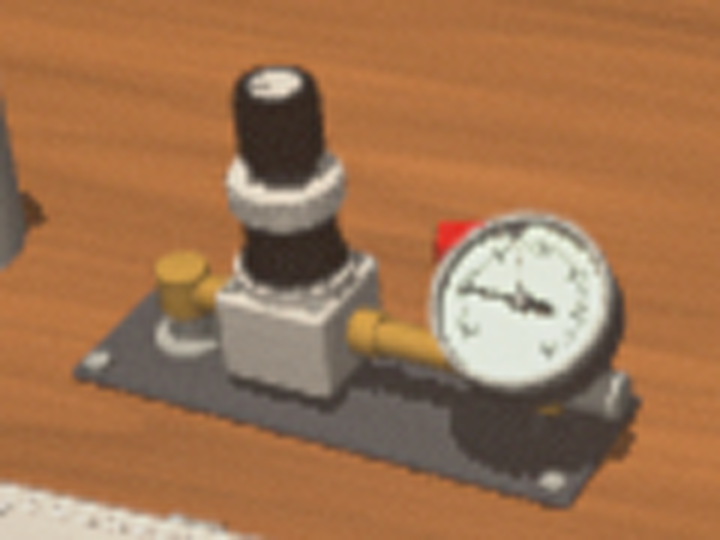

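```bash
python3 - <<'E'
from look import *
t=pickle.load(open('pics/top0.pkl','rb')); s=pickle.load(open('pics/scene0.pkl','rb'))
print(atz(t,413.7,230,.16),atz(s,245.8,158.8,.16))
# ring: scene ellipse bottom.. ; triangulate
p1,d1=ray(t,413.7,230);p2,d2=ray(s,245.8,158.8)
A=np.c_[d1,-d2]; x=np.linalg.lstsq(A,p2-p1,rcond=None)[0]; print(p1+d1*x[0],p2+d2*x[1])
# gauge dir: base plate long edge in top: (690,155)->(270,125) crop
e1=atz(t,325+690/6,195+155/6,.01);e2=atz(t,325+265/6,195+125/6,.01)
e3=atz(t,325+688/6,195+358/6,.01);e4=atz(t,325+60/6,195+318/6,.01)
print(e1,e2,e3,e4,np.arctan2(*(e2-e1)[:2]),np.arctan2(*(e4-e3)[:2]))
for n in [(161,172),(240,180),(200,238)]: print(atz(t,325+n[0]/6,195+n[1]/6,.095))
c=(e1+e3)/2; print('plate end mid',c)
E
```

```text
[ 0.54091344 -0.13137842  0.16      ] [ 0.54061326 -0.12995386  0.16      ]
[ 0.54089632 -0.1313139   0.16025182] [ 0.54045308 -0.13003892  0.15989504]
[ 0.57206493 -0.23573433  0.01      ] [ 0.58840668 -0.06255594  0.01      ] [ 0.49010754 -0.22879585  0.01      ] [0.51191896 0.02386826 0.01      ] 0.0940850971448663 0.0861122898214794
[ 0.56258481 -0.01122999  0.095     ]
[ 0.55893681 -0.04041276  0.095     ]
[ 0.53783935 -0.0247115   0.095     ]
plate end mid [ 0.53108623 -0.23226509  0.01      ]
```

```bash
cat >> look.py <<'E'
def go(tgt):
    o=robot.get_obs(); r=R.from_quat(o['tool_rot']); return np.round(r.inv().apply(np.array(tgt)-o['position'])*1000,1)
def st():
    o=robot.get_obs(); r=R.from_quat(o['tool_rot']).as_matrix()
    print('t',round(float(o['time']),2),'p',np.round(o['position'],4),'y',np.round(r[:,1],3),'z',np.round(r[:,2],3),'q',np.round(o['q'],3),'F',np.round(o['ft_force'],2),'M',np.round(o['moment'],3),'w',round(float(o['grip_width']),4)); return o
E
python3 - <<'E'
from look import *
st(); print(go([.5408,-.1308,.26]))
E
```

```text
t 1.5 p [0.1851 0.5969 0.2186] y [ 0.296  0.955 -0.   ] z [ 0.955 -0.296  0.   ] q [ 1.091  0.528  1.433 -0.     1.181 -0.178] F [ 0.32 -0.21  0.35] M [-0.015  0.024  0.031] w 0.0875
[ -41.3 -589.7  555.3]
```

move_arm([
  [-1,-16,-29,27,0],
  [-1,-24,-58,54,0],
  [-1,-32,-87,82,0],
  [-1,-40,-116,109,0],
  [-1,-40,-145,137,0],
  [-1,-40,-175,164,0],
  [-1,-40,-204,192,0],
  [-1,-40,-233,219,0],
])

```text
time: 2.17
position: [0.3259, 0.3078, 0.259]
tool_rot: [0.106, 0.699, -0.106, 0.7]
ft_force: [0.3, 0.2, -0.4]
grip_width: 0.0871
```

```bash
python3 - <<'E'
from look import *
st(); print(go([.5408,-.1308,.26]))
E
```

```text
t 2.17 p [0.3259 0.3078 0.259 ] y [0.296 0.955 0.001] z [ 0.955 -0.296  0.001] q [ 0.507  0.232  1.805 -0.     1.103 -0.764] F [ 0.27  0.22 -0.38] M [ 0.033 -0.011  0.067] w 0.0871
[  -0.9 -355.4  335.1]
```

move_arm([
  [-1,0,-29,27,0],
  [-1,0,-58,54,0],
  [-1,0,-87,82,0],
  [-1,0,-116,109,0],
  [-1,0,-145,137,0],
  [-1,0,-175,164,0],
  [-1,0,-204,192,0],
  [-1,0,-233,219,0],
])

```text
time: 2.83
position: [0.4661, 0.02, 0.259]
tool_rot: [0.106, 0.699, -0.106, 0.699]
ft_force: [-0.1, 0.6, -1.4]
grip_width: 0.087
```

```bash
python3 - <<'E'
from look import *
st(); print(go([.5408,-.1308,.26]))
E
```

```text
t 2.83 p [0.4661 0.02   0.259 ] y [0.297 0.955 0.   ] z [ 0.955 -0.297  0.001] q [-0.198  0.259  1.765  0.     1.116 -1.467] F [-0.11  0.62 -1.4 ] M [ 0.072 -0.029  0.013] w 0.087
[  -0.9 -121.8  116.1]
```

move_arm([
  [-1,0,-25,23,7],
  [-1,0,-50,47,14],
  [-1,0,-75,70,21],
  [-1,0,-99,95,28],
  [-1,0,-120,114,35],
  [-1,0,-120,114,42],
  [-1,0,-120,114,49],
  [-1,0,-120,114,56],
])

```text
time: 3.5
position: [0.5388, -0.1272, 0.2584]
tool_rot: [0.424, 0.566, -0.424, 0.566]
ft_force: [-0.6, 0.7, -0.5]
grip_width: 0.087
```

move_arm([
  [-1,0,0,0,7],
  [-1,0,0,0,14],
  [-1,0,0,0,21],
  [-1,0,0,0,21],
  [-1,0,0,0,21],
])

```text
time: 3.92
position: [0.5387, -0.1264, 0.2587]
tool_rot: [-0.517, -0.482, 0.517, -0.482]
ft_force: [0.7, 0.4, 0.9]
grip_width: 0.087
```

```bash
python3 - <<'E'
from look import *
st(); print(go([.5408,-.1308,.26]))
snap('wrist','w1')
E
```

```text
t 3.92 p [ 0.5387 -0.1264  0.2587] y [ 0.997 -0.071  0.   ] z [-0.071 -0.997  0.   ] q [-0.432  0.385  1.566 -0.     1.191 -0.361] F [0.7  0.44 0.88] M [-0.039  0.063 -0.022] w 0.087
[-1.3  2.4  4.3]
```

View pics/w1.png

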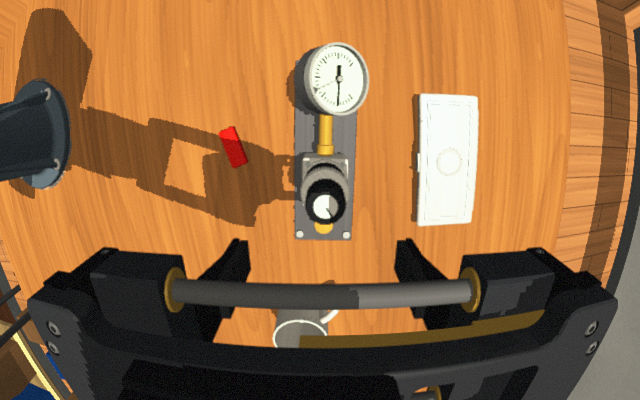

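```bash
cat >> look.py <<'E'
def wray(c,o,u,v):
    T=np.array(c['tool_from_camera']); a=np.array([u-c['cx'],v-c['cy']]); r=np.hypot(*a); th=r/c['fx']
    d=np.r_[a/max(r,1e-9)*np.sin(th),np.cos(th)]
    r_=R.from_quat(o['tool_rot']); return o['position']+r_.apply(T[:3,3]), r_.apply(T[:3,:3]@d)
def watz(c,o,u,v,z):
    p,d=wray(c,o,u,v); return p+d*(z-p[2])/d[2]
def wproj(c,o,P):
    T=np.array(c['tool_from_camera']); r_=R.from_quat(o['tool_rot'])
    t=r_.inv().apply(np.atleast_2d(P)-o['position']); q=(t-T[:3,3])@T[:3,:3]
    th=np.arctan2(np.hypot(q[:,0],q[:,1]),q[:,2]); ph=np.arctan2(q[:,1],q[:,0])
    return np.c_[c['cx']+c['fx']*th*np.cos(ph),c['cy']+c['fx']*th*np.sin(ph)]
E
python3 - <<'E'
from look import *
c=pickle.load(open('pics/w1.pkl','rb')); o=robot.get_obs()
i=cv2.imread('pics/w1.png')
a=cv2.resize(i[35:125,295:385],None,fx=6,fy=6,interpolation=cv2.INTER_CUBIC)
b=cv2.resize(i[145:245,280:370],None,fx=6,fy=5.4,interpolation=cv2.INTER_CUBIC)
cv2.imwrite('pics/c.png',np.hstack([a[:540],np.resize(b,(540,540,3))] if b.shape[0]==540 else [a]))
print(watz(c,o,324,206,.16),b.shape)
yaw=-.09; k=np.array([.5408,-.1308]); rx=np.array([np.cos(yaw),np.sin(yaw),0]); ry=np.array([-np.sin(yaw),np.cos(yaw),0])
g=np.r_[k,0]+.12*ry+[0,0,.062]
n=rx*np.sin(.6)+np.array([0,0,1])*np.cos(.6)
u=rx*np.cos(.6)-np.array([0,0,1])*np.sin(.6)  # down-slope
for dep in (.0,.033):
  P=np.array([g+n*dep+.04*(np.cos(t)*u+np.sin(t)*ry) for t in np.arange(0,6.28,1.5708)])
  print(dep,wproj(c,o,P).round(1).tolist(), wproj(c,o,[g+n*dep]).round(1))
E
```

```text
[ 0.54104035 -0.12974699  0.16      ] (540, 540, 3)
0.0 [[352.3, 83.1], [326.2, 47.2], [295.0, 78.5], [324.8, 114.7]] [[325.5  80.6]]
0.033 [[370.8, 82.1], [344.1, 42.9], [311.5, 76.0], [342.4, 115.7]] [[343.3  78.9]]
```

View pics/c.png

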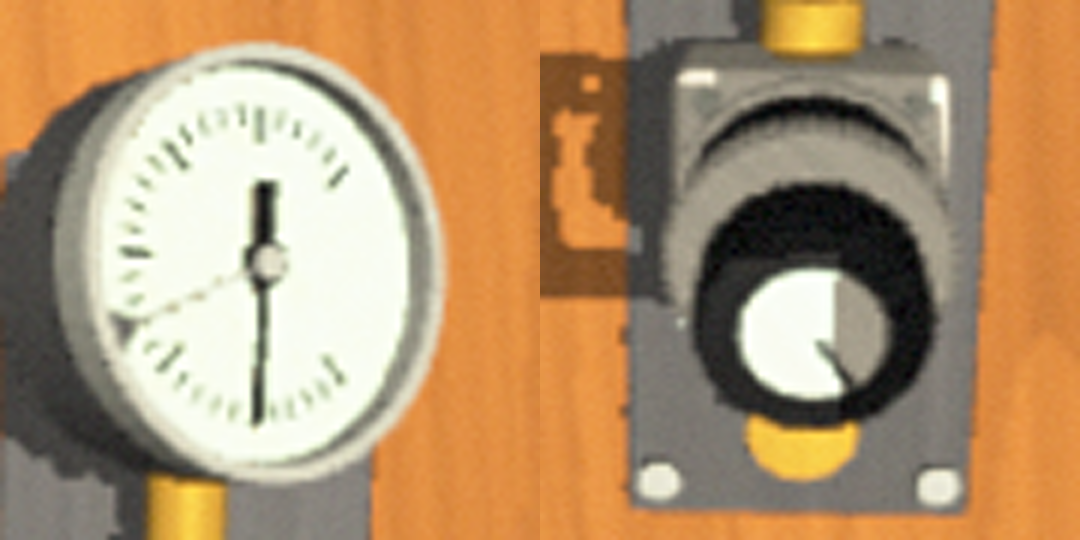

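```bash
cat >> look.py <<'E'
K=np.array([.5409,-.1303]); YAW=-.09
rx=np.array([np.cos(YAW),np.sin(YAW),0]); ry=np.array([-np.sin(YAW),np.cos(YAW),0])
G=np.r_[K,0]+.12*ry+[0,0,.062]
N=rx*np.sin(.6)+np.array([0,0,1])*np.cos(.6); U=rx*np.cos(.6)-np.array([0,0,1])*np.sin(.6)
def dial(c,o,pts,dep=.028):
    out=[]
    for u,v in pts:
        p,d=wray(c,o,u,v) if o is not None else ray(c,u,v)
        x=p+d*np.dot(G+N*dep-p,N)/np.dot(d,N)-G-N*dep
        out.append([np.dot(x,U)*1000,np.dot(x,ry)*1000])
    out=np.array(out); return out
E
python3 - <<'E'
from look import *
c=pickle.load(open('pics/w1.pkl','rb')); o=robot.get_obs()
f=lambda x,y:(295+x/6,35+y/6)
names=['centre','needle','set','tail','lowtick','hightick']
for dep in (.022,.028):
  d=dial(c,o,[f(267,262),f(258,424),f(122,328),f(265,183),f(340,372),f(342,178)],dep); r=d-d[0]
  print(d[0]); 
  for n,x in zip(names[1:],r[1:]): print(n,np.round(np.hypot(*x),1),round(np.arctan2(x[1],x[0]),3))
E
```

```text
[3.20860637 0.6447359 ]
needle 30.4 -1.61
set 34.3 -2.719
tail 14.9 1.628
lowtick 26.7 -0.832
hightick 24.9 0.802
[-1.37964841 -0.09012034]
needle 29.7 -1.61
set 33.5 -2.719
tail 14.6 1.628
lowtick 26.1 -0.832
hightick 24.3 0.802
```

move_arm([
  [-1,5,2.5,3.7,-7],
  [-1,10,2.5,3.7,-14],
  [-1,20,2.5,3.7,-21],
  [-1,30,2.5,3.7,-28],
  [-1,40,2.5,3.7,-35],
  [-1,40,2.5,3.7,-42],
  [-1,40,2.5,3.7,-49],
  [-1,40,2.5,3.7,-56],
])

```text
time: 4.63
position: [0.5409, -0.1301, 0.2184]
tool_rot: [0.229, 0.669, -0.229, 0.669]
ft_force: [0.1, -0.2, 0.5]
grip_width: 0.0869
```

move_arm([
  [-1,0,0,0,-7],
  [-1,0,0,0,-14],
  [-1,0,0,0,-21],
  [-1,0,0,0,-23],
  [-1,0,0,0,-23],
])

```text
time: 5.05
position: [0.541, -0.1302, 0.2187]
tool_rot: [0.093, 0.701, -0.093, 0.701]
ft_force: [0.1, -0.3, 0.2]
grip_width: 0.0872
```

```bash
python3 - <<'E'
from look import *
st(); print(go([*K,.148]))
o=robot.get_obs();c=snap('wrist','w2'); print(wproj(c,o,[[*K,.16]]))
E
```

```text
t 5.05 p [ 0.541  -0.1302  0.2187] y [ 0.26   0.966 -0.   ] z [ 0.966 -0.26   0.   ] q [-0.437  0.435  1.606 -0.     1.1   -1.744] F [ 0.07 -0.31  0.21] M [-0.055  0.004 -0.008] w 0.0872
[70.7 -0.1 -0.1]
[[322.35458521 217.61254529]]
```

View pics/w2.png

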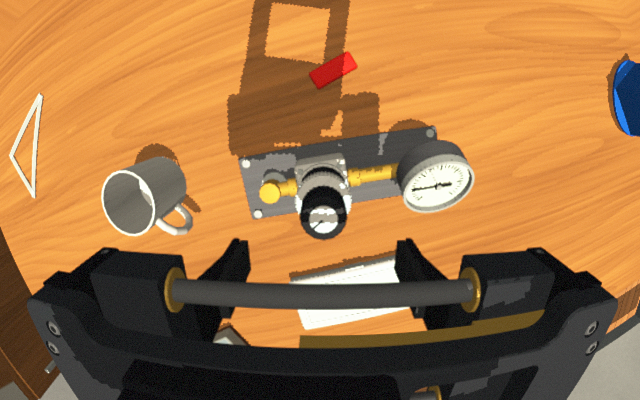

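move_arm([
  [-1,25,0,0.5,0],
  [-1,50,0,0.5,0],
  [-1,71,0,0.5,0],
  [-1,71,0,0.5,0],
  [0,71,0,0.5,0],
  [1,71,0,0.5,0],
  [1,71,0,0.5,0],
  [1,71,0,0.5,0],
], newtons=25)

```text
time: 5.77
position: [0.5425, -0.1308, 0.1492]
tool_rot: [0.093, 0.7, -0.094, 0.702]
ft_force: [-0.8, 0.1, -0.5]
grip_width: 0.0679
```

move_arm([
  [1,0,0,0,0],
  [1,0,0,0,0],
  [1,0,0,0,0],
])

```text
time: 6.02
position: [0.5417, -0.1304, 0.1482]
tool_rot: [0.094, 0.701, -0.094, 0.701]
ft_force: [0.7, 0.4, 0.1]
grip_width: 0.0487
```

```bash
python3 - <<'E'
from look import *
st()
E
```

```text
t 6.02 p [ 0.5417 -0.1304  0.1482] y [ 0.263  0.965 -0.   ] z [ 0.965 -0.263  0.001] q [-0.437  0.531  1.674 -0.     0.936 -1.742] F [0.73 0.39 0.12] M [0.032 0.022 0.026] w 0.0487
```

move_arm([
  [1,0,0,0,0],
  [1,0,0,0,0],
  [1,0,0,0,0],
  [1,0,0,0,0],
  [1,0,0,0,0],
])

```text
time: 6.43
position: [0.5417, -0.1297, 0.1479]
tool_rot: [0.094, 0.701, -0.093, 0.701]
ft_force: [0.6, 4.9, 2.5]
grip_width: 0.0369
```

```bash
python3 - <<'E'
from look import *
st()
E
```

```text
t 6.43 p [ 0.5417 -0.1297  0.1479] y [0.263 0.965 0.001] z [ 0.965 -0.263  0.   ] q [-4.360e-01  5.310e-01  1.674e+00  1.000e-03  9.370e-01 -1.742e+00] F [0.63 4.89 2.46] M [ 0.673 -0.14  -0.008] w 0.0369
```

move_arm([
  [1,0,0,0,5],
  [1,0,0,0,10],
  [1,0,0,0,15],
  [1,0,0,0,20],
  [1,0,0,0,25],
  [1,0,0,0,30],
  [1,0,0,0,35],
  [1,0,0,0,40],
])

```text
time: 7.1
position: [0.5415, -0.1299, 0.1479]
tool_rot: [0.329, 0.626, -0.329, 0.626]
ft_force: [0.1, 3.2, 3.6]
grip_width: 0.0372
```

move_arm([
  [1,0,0,0,5],
  [1,0,0,0,10],
  [1,0,0,0,15],
  [1,0,0,0,20],
  [1,0,0,0,25],
  [1,0,0,0,30],
  [1,0,0,0,30],
  [1,0,0,0,30],
])

```text
time: 7.77
position: [0.5413, -0.13, 0.1478]
tool_rot: [0.478, 0.521, -0.478, 0.521]
ft_force: [0.1, 2.8, 4.5]
grip_width: 0.037
```

```bash
python3 - <<'E'
from look import *
o=st();c=snap('wrist','w3'); s=snap('scene','s3'); pickle.dump(o,open('pics/o3.pkl','wb'))
p=wproj(c,o,[G+N*.028])[0]; print(p)
E
```

```text
t 7.77 p [ 0.5413 -0.13    0.1478] y [ 0.996  0.085 -0.   ] z [ 0.085 -0.996 -0.001] q [-4.370e-01  5.310e-01  1.674e+00  1.000e-03  9.370e-01 -5.220e-01] F [0.13 2.82 4.48] M [ 0.536  0.005 -0.03 ] w 0.037
[370.65382138  66.29537499]
```

View pics/w3.png

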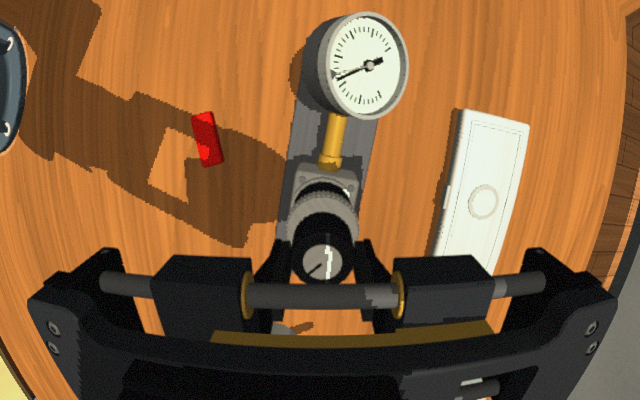

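```bash
python3 - <<'E'
from look import *
i=cv2.imread('pics/w3.png')
cv2.imwrite('pics/d.png',cv2.resize(i[5:125,295:415],None,fx=5,fy=5,interpolation=cv2.INTER_CUBIC))
E
```

```text
(no output)
```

View pics/d.png

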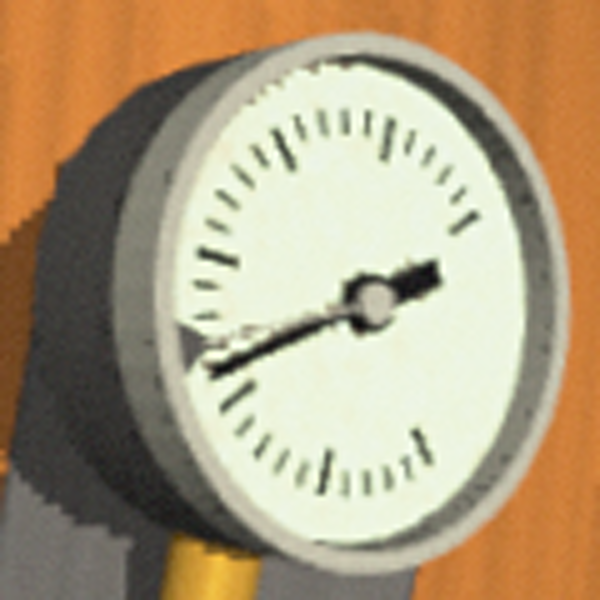

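```bash
python3 - <<'E'
from look import *
c=pickle.load(open('pics/w3.pkl','rb')); o=pickle.load(open('pics/o3.pkl','rb'))
f=lambda x,y:(295+x/5,5+y/5)
d=dial(c,o,[f(374,302),f(212,374),f(190,349),f(436,270),f(425,450),f(468,222)],.028); r=d-d[0]
print(d[0])
for n,x in zip(['needle','set','tail','low','high'],r[1:]): print(n,np.round(np.hypot(*x),1),round(np.arctan2(x[1],x[0]),3))
E
```

```text
[-0.97328706  0.43808551]
needle 31.2 -2.569
set 33.7 -2.704
tail 13.7 0.634
low 25.0 -0.893
high 23.5 0.833
```

move_arm([
  [1,0,0,0,3],
  [1,0,0,0,6],
  [1,0,0,0,8],
  [1,0,0,0,10],
  [1,0,0,0,10],
  [1,0,0,0,10],
  [1,0,0,0,10],
])

```text
time: 8.45
position: [0.5413, -0.13, 0.1478]
tool_rot: [0.522, 0.477, -0.522, 0.477]
ft_force: [0.3, 4.2, 5.5]
grip_width: 0.0364
```

```bash
python3 - <<'E'
from look import *
o=st();c=snap('wrist','w4'); pickle.dump(o,open('pics/o4.pkl','wb'))
p=wproj(c,o,[G+N*.028])[0].astype(int); print(p)
i=cv2.imread('pics/w4.png')
y0=max(0,p[1]-60);x0=p[0]-60;print(x0,y0)
cv2.imwrite('pics/e.png',cv2.resize(i[y0:y0+120,x0:x0+120],None,fx=5,fy=5,interpolation=cv2.INTER_CUBIC))
E
```

```text
t 8.45 p [ 0.5413 -0.13    0.1478] y [ 0.996 -0.09  -0.   ] z [-0.09  -0.996 -0.001] q [-4.370e-01  5.310e-01  1.674e+00  1.000e-03  9.370e-01 -3.470e-01] F [0.3  4.2  5.52] M [ 0.606  0.112 -0.041] w 0.0364
[342  59]
282 0
```

View pics/e.png

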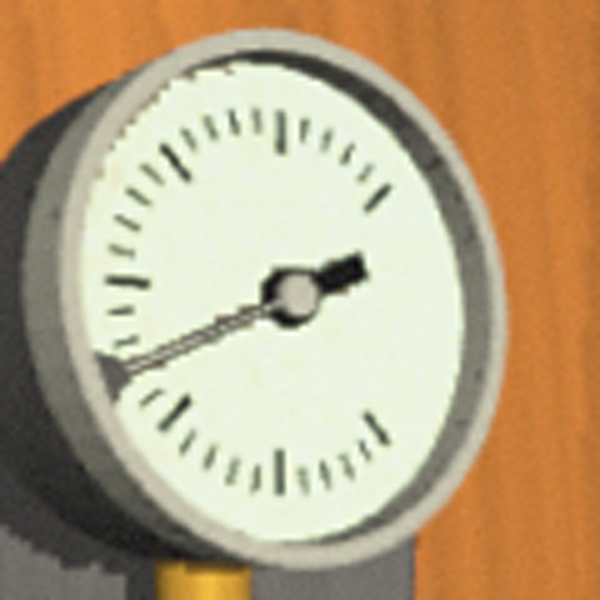

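move_arm([
  [0.2,0,0,0,0],
  [0,0,0,0,0],
  [-1,0,0,0,0],
  [-1,0,0,0,0],
  [-1,0,0,0,0],
  [-1,0,0,0,0],
  [-1,0,0,0,0],
  [-1,0,0,0,0],
])

```text
time: 9.17
position: [0.5414, -0.1305, 0.1475]
tool_rot: [-0.522, -0.477, 0.522, -0.477]
ft_force: [-0.6, 0.2, -0.0]
grip_width: 0.0757
```

```bash
python3 - <<'E'
from look import *
o=st();c=snap('wrist','w5'); print(go([*K,.121]))
i=cv2.imread('pics/w5.png')
a=cv2.resize(i[0:120,282:402],None,fx=5,fy=5,interpolation=cv2.INTER_CUBIC)
b=cv2.resize(i[150:390,260:380],None,fx=2.5,fy=2.5,interpolation=cv2.INTER_CUBIC)
cv2.imwrite('pics/f.png',np.hstack([a[:600,:500],b]))
E
```

```text
t 9.17 p [ 0.5414 -0.1305  0.1475] y [ 0.996 -0.091 -0.   ] z [-0.091 -0.996  0.   ] q [-0.437  0.532  1.674 -0.     0.936 -0.346] F [-0.6   0.16 -0.02] M [-0.054  0.05   0.038] w 0.0757
[26.6 -0.5 -0.1]
```

View pics/f.png

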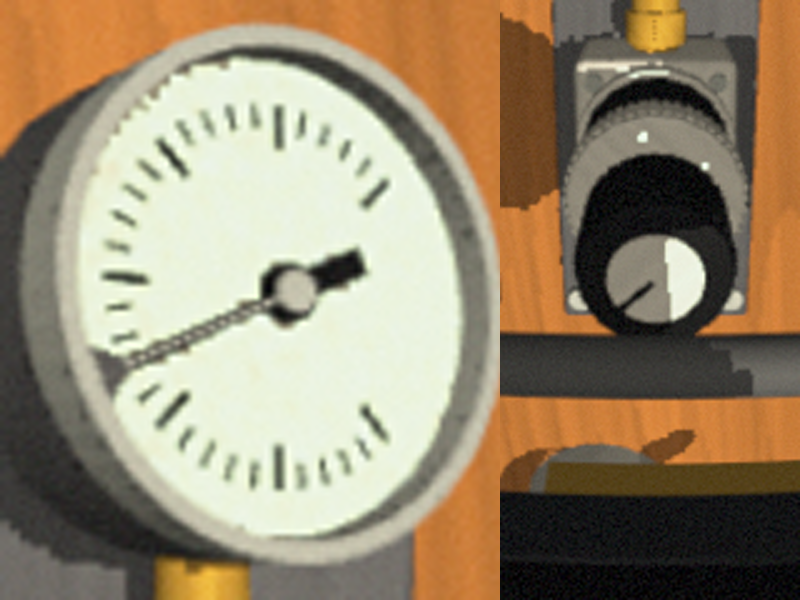

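move_arm([
  [-1,0,-0.5,0,-7],
  [-1,0,-0.5,0,-14],
  [-1,0,-0.5,0,-21],
  [-1,0,-0.5,0,-28],
  [-1,0,-0.5,0,-35],
  [-1,0,-0.5,0,-42],
  [-1,0,-0.5,0,-49],
  [-1,0,-0.5,0,-56],
])

```text
time: 9.88
position: [0.5409, -0.1303, 0.1476]
tool_rot: [0.235, 0.667, -0.235, 0.667]
ft_force: [-0.3, 0.6, -0.0]
grip_width: 0.0868
```

move_arm([
  [-1,0,0,0,-7],
  [-1,0,0,0,-14],
  [-1,0,0,0,-21],
  [-1,6,0,0,-28],
  [-1,12,0,0,-30],
  [-1,18,0,0,-30],
  [-1,22,0,0,-30],
  [-1,22,0,0,-30],
])

```text
time: 10.55
position: [0.5403, -0.13, 0.1247]
tool_rot: [0.057, 0.705, -0.057, 0.704]
ft_force: [0.1, 0.6, 0.3]
grip_width: 0.0872
```

```bash
python3 - <<'E'
from look import *
o=st();print(go([*K,.121])); c=snap('wrist','w6')
E
```

```text
t 10.55 p [ 0.5403 -0.13    0.1247] y [0.161 0.987 0.   ] z [ 0.987 -0.161 -0.002] q [-0.437  0.565  1.693 -0.     0.885 -1.846] F [0.06 0.59 0.33] M [ 0.071 -0.027  0.006] w 0.0872
[ 3.7 -0.2  0.7]
```

View pics/w6.png

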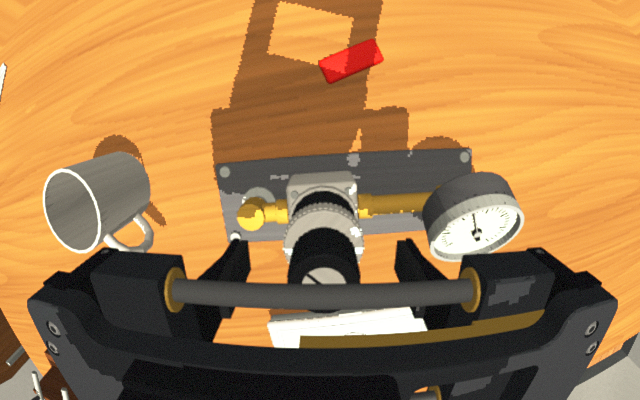

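move_arm([
  [-1,2,0,0.5,0],
  [-1,3.5,0,0.5,0],
  [-1,3.5,0,0.5,0],
])

```text
time: 10.85
position: [0.5414, -0.1303, 0.1221]
tool_rot: [0.057, 0.705, -0.057, 0.705]
ft_force: [0.8, 0.3, 0.0]
grip_width: 0.0868
```

```bash
python3 - <<'E'
from look import *
o=st()
E
```

```text
t 10.85 p [ 0.5414 -0.1303  0.1221] y [0.161 0.987 0.   ] z [ 0.987 -0.161 -0.   ] q [-0.437  0.57   1.694 -0.     0.878 -1.846] F [0.78 0.27 0.05] M [-0.056 -0.014  0.024] w 0.0868
```

move_arm([
  [0.3,0,0,0,0],
  [1,0,0,0,0],
  [1,0,0,0,0],
  [1,0,0,0,0],
  [1,0,0,0,0],
  [1,0,0,0,0],
  [1,0,0,0,0],
  [1,0,0,0,0],
], newtons=40)

```text
time: 11.52
position: [0.5414, -0.1303, 0.1222]
tool_rot: [0.057, 0.705, -0.057, 0.705]
ft_force: [0.1, -0.2, -0.0]
grip_width: 0.0415
```

move_arm([
  [1,0,0,0,0],
  [1,0,0,0,0],
  [1,0,0,0,0],
])

```text
time: 11.77
position: [0.5415, -0.1295, 0.1222]
tool_rot: [0.058, 0.705, -0.057, 0.705]
ft_force: [1.2, 3.0, 0.9]
grip_width: 0.037
```

```bash
python3 - <<'E'
from look import *
o=st(); print(o['joint_torque'].round(3))
E
```

```text
t 11.77 p [ 0.5415 -0.1295  0.1222] y [0.161 0.987 0.001] z [ 0.987 -0.161 -0.   ] q [-0.436  0.569  1.694  0.002  0.879 -1.846] F [1.21 3.03 0.87] M [ 0.721 -0.159 -0.094] w 0.037
[ -2.299 -40.505 -12.864  -0.999  -0.109  -0.05 ]
```

```bash
python3 - <<'E'
from look import *
o=st();c=snap('wrist','w7');s=snap('scene','s7');
i=cv2.imread('pics/w7.png')
a=cv2.resize(i[160:340,200:440],None,fx=2.5,fy=2.5,interpolation=cv2.INTER_CUBIC)
j=cv2.imread('pics/s7.png')
b=cv2.resize(j[130:220,190:310],None,fx=5,fy=5,interpolation=cv2.INTER_CUBIC)
cv2.imwrite('pics/g.png',a);cv2.imwrite('pics/h.png',b)
print(proj(s,[[*K,.16],[*K,.116],[*K,.1],[*K,.097]]))
E
```

```text
t 11.77 p [ 0.5415 -0.1295  0.1222] y [0.161 0.987 0.001] z [ 0.987 -0.161 -0.   ] q [-0.436  0.569  1.694  0.002  0.879 -1.846] F [1.21 3.03 0.87] M [ 0.721 -0.159 -0.094] w 0.037
[[245.63017649 158.83383445]
 [247.28811427 173.18165756]
 [247.87131526 178.22868931]
 [247.97953663 179.16523896]]
```

View pics/g.png

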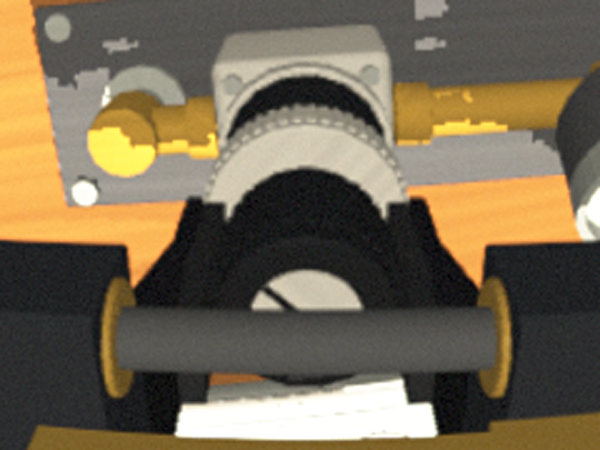

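View pics/h.png

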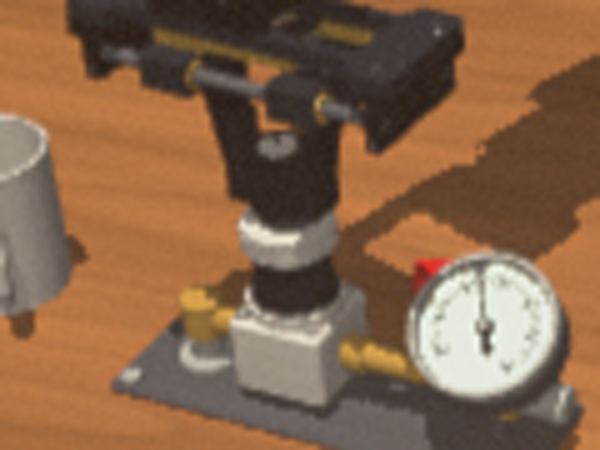

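```bash
python3 - <<'E'
from look import *
c=pickle.load(open('pics/w7.pkl','rb')); o=robot.get_obs()
r=R.from_quat(o['tool_rot'])
for w in (.019,.0435):
 for x in (0,.006,.015,.025):
  print(w,x,wproj(c,o,[o['position']+r.apply([x,-w,z]) for z in (-.0095,.0095)]+[o['position']+r.apply([x,-w-.012,-.0095])]).round(0).tolist())
print(wproj(c,o,[[*K,z] for z in (.16,.124,.116,.1)]).round(0).tolist())
E
```

```text
0.019 0 [[290.0, 237.0], [292.0, 265.0], [270.0, 237.0]]
0.019 0.006 [[291.0, 233.0], [292.0, 261.0], [272.0, 233.0]]
0.019 0.015 [[293.0, 227.0], [294.0, 254.0], [274.0, 227.0]]
0.019 0.025 [[294.0, 222.0], [295.0, 248.0], [276.0, 222.0]]
0.0435 0 [[250.0, 236.0], [252.0, 264.0], [230.0, 236.0]]
0.0435 0.006 [[252.0, 233.0], [254.0, 260.0], [233.0, 232.0]]
0.0435 0.015 [[255.0, 227.0], [257.0, 254.0], [237.0, 227.0]]
0.0435 0.025 [[258.0, 222.0], [260.0, 247.0], [240.0, 221.0]]
[[321.0, 285.0], [321.0, 252.0], [321.0, 246.0], [321.0, 236.0]]
```

move_arm([
  [0.3,0,0,0,0],
  [-0.5,0,0,0,0],
  [-1,0,0,0,0],
  [-1,0,0,0,0],
  [-1,0,0,0,0],
  [-1,0,0,0,0],
  [-1,0,0,0,0],
  [-1,0,0,0,0],
])

```text
time: 12.53
position: [0.5414, -0.1306, 0.1221]
tool_rot: [0.057, 0.705, -0.057, 0.705]
ft_force: [0.1, -0.7, 0.5]
grip_width: 0.076
```

```bash
python3 - <<'E'
from look import *
o=st();s=snap('scene','s8')
j=cv2.imread('pics/s8.png')
b=cv2.resize(j[120:210,180:310],None,fx=6,fy=6,interpolation=cv2.INTER_CUBIC)
r=R.from_quat(o['tool_rot'])
for sg,col in ((-1,(0,255,0)),(1,(0,0,255))):
  for x in (-.02,0,.025):
    P=proj(s,[o['position']+r.apply([x,sg*.0435,z]) for z in (-.0095,.0095)])
    q=((P-[180,120])*6).astype(int); cv2.line(b,tuple(map(int,q[0])),tuple(map(int,q[1])),col,1)
cv2.imwrite('pics/h2.png',b)
E
```

```text
t 12.53 p [ 0.5414 -0.1306  0.1221] y [ 0.161  0.987 -0.   ] z [ 0.987 -0.161 -0.   ] q [-0.437  0.57   1.694 -0.     0.878 -1.847] F [ 0.12 -0.7   0.51] M [0.056 0.069 0.025] w 0.076
```

View pics/h2.png

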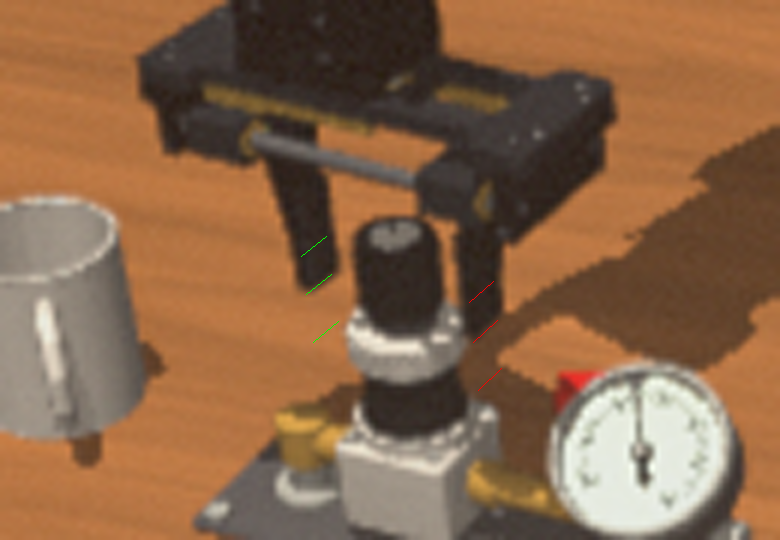

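move_arm([
  [-1,5,0,-0.5,0],
  [-1,10,0,-0.5,0],
  [-1,14,0,-0.5,0],
  [-1,16,0,-0.5,0],
  [-1,18,0,-0.5,0],
  [-1,18,0,-0.5,0],
  [-1,18,0,-0.5,0],
])

```text
time: 13.17
position: [0.5409, -0.1302, 0.1039]
tool_rot: [0.057, 0.705, -0.057, 0.705]
ft_force: [-0.2, -0.1, 0.3]
grip_width: 0.0866
```

```bash
python3 - <<'E'
from look import *
o=st();s=snap('scene','s9');c=snap('wrist','w9')
j=cv2.imread('pics/s9.png')
b=cv2.resize(j[120:210,180:310],None,fx=5,fy=5,interpolation=cv2.INTER_CUBIC)
cv2.imwrite('pics/h3.png',b)
E
```

```text
t 13.17 p [ 0.5409 -0.1302  0.1039] y [0.16  0.987 0.   ] z [ 0.987 -0.16  -0.   ] q [-0.437  0.597  1.707 -0.     0.837 -1.847] F [-0.22 -0.05  0.31] M [0.    0.035 0.022] w 0.0866
```

View pics/h3.png

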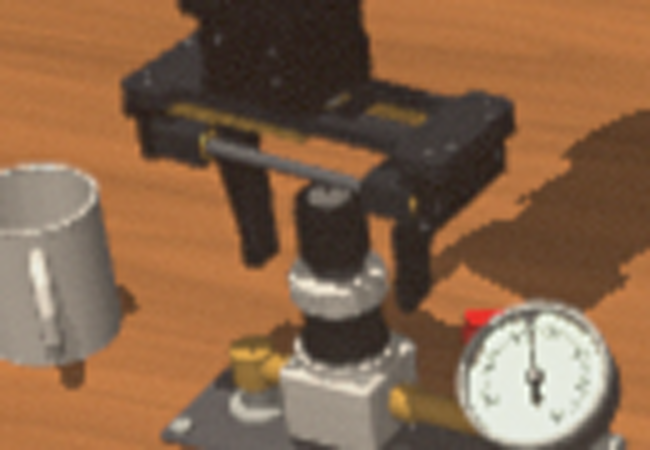

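View pics/w9.png

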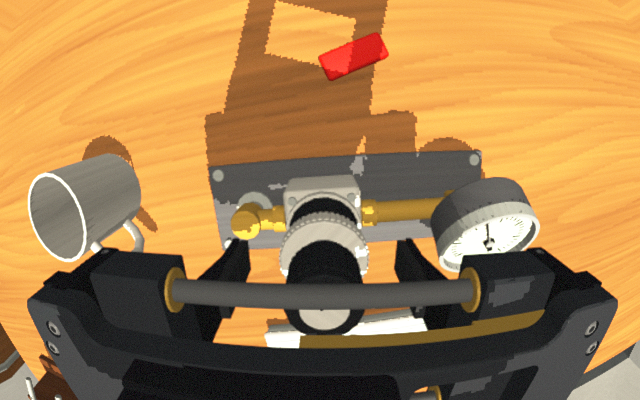

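move_arm([
  [0.3,0,0,0,0],
  [1,0,0,0,0],
  [1,0,0,0,0],
  [1,0,0,0,0],
  [1,0,0,0,0],
  [1,0,0,0,0],
  [1,0,0,0,0],
  [1,0,0,0,0],
])

```text
time: 13.93
position: [0.541, -0.1294, 0.1042]
tool_rot: [0.058, 0.705, -0.057, 0.705]
ft_force: [1.8, 4.2, 1.3]
grip_width: 0.0507
```

```bash
python3 - <<'E'
from look import *
o=st(); print(o['joint_torque'].round(3))
E
```

```text
t 13.93 p [ 0.541  -0.1294  0.1042] y [0.161 0.987 0.001] z [ 0.987 -0.161 -0.   ] q [-0.436  0.597  1.707  0.002  0.838 -1.847] F [1.77 4.23 1.29] M [ 0.581 -0.191 -0.01 ] w 0.0507
[-2.0710e+00 -4.0891e+01 -1.2049e+01 -8.4900e-01 -9.1000e-02 -1.8000e-02]
```

move_arm([
  [1,0,0,0,2],
  [1,0,0,0,4],
  [1,0,0,0,6],
  [1,0,0,0,8],
  [1,0,0,0,10],
  [1,0,0,0,12],
  [1,0,0,0,13],
  [1,0,0,0,14],
])

```text
time: 14.6
position: [0.541, -0.1294, 0.1042]
tool_rot: [0.143, 0.693, -0.142, 0.693]
ft_force: [2.1, 6.1, 1.1]
grip_width: 0.0507
```

```bash
python3 - <<'E'
from look import *
o=st(); print(o['joint_torque'].round(3))
E
```

```text
t 14.6 p [ 0.541  -0.1294  0.1042] y [0.395 0.919 0.001] z [ 0.919 -0.395 -0.   ] q [-0.436  0.597  1.707  0.002  0.838 -1.602] F [2.13 6.13 1.13] M [ 0.936 -0.24   0.093] w 0.0507
[ -3.011 -40.765 -12.101  -1.184  -0.144  -0.081]
```

move_arm([
  [1,0,0,0,1],
  [1,0,0,0,2],
  [1,0,0,0,3],
  [1,0,0,0,4],
  [1,0,0,0,5],
  [1,0,0,0,6],
])

```text
time: 15.1
position: [0.5411, -0.1294, 0.1042]
tool_rot: [0.179, 0.684, -0.178, 0.684]
ft_force: [2.0, 5.3, 0.6]
grip_width: 0.0503
```

```bash
python3 - <<'E'
from look import *
o=st(); print(o['joint_torque'].round(3))
E
```

```text
t 15.1 p [ 0.5411 -0.1294  0.1042] y [0.489 0.872 0.001] z [ 0.872 -0.489 -0.   ] q [-0.436  0.597  1.707  0.002  0.838 -1.497] F [1.98 5.35 0.64] M [ 0.909 -0.312  0.052] w 0.0503
[ -3.131 -40.752 -12.095  -1.226  -0.14   -0.091]
```

move_arm([
  [1,0,0,0,1],
  [1,0,0,0,2],
  [1,0,0,0,3],
  [1,0,0,0,4],
  [1,0,0,0,5],
  [1,0,0,0,6],
  [1,0,0,0,7],
  [1,0,0,0,8],
])

```text
time: 15.77
position: [0.5411, -0.1294, 0.1042]
tool_rot: [0.227, 0.67, -0.226, 0.67]
ft_force: [1.9, 5.4, 0.8]
grip_width: 0.0507
```

```bash
cat > t.py <<'E'
from look import *
o=robot.get_obs(); print(round(float(o['time']),2),'q6',o['q'][5].round(4),'tau6',o['joint_torque'][5].round(3),'Mz',o['moment'][2].round(3),'F',o['ft_force'].round(1),o['grip_width'].round(4))
E
python3 t.py
```

```text
Traceback (most recent call last):
  File "t.py", line 2, in <module>
    o=robot.get_obs(); print(round(float(o['time']),2),'q6',o['q'][5].round(4),'tau6',o['joint_torque'][5].round(3),'Mz',o['moment'][2].round(3),'F',o['ft_force'].round(1),o['grip_width'].round(4))
                                                                                                                                                                            ^^^^^^^^^^^^^^^^^^^^^
AttributeError: 'float' object has no attribute 'round'
```

move_arm([
  [1,0,0,0,1],
  [1,0,0,0,2],
  [1,0,0,0,3],
  [1,0,0,0,4],
  [1,0,0,0,5],
  [1,0,0,0,6],
  [1,0,0,0,7],
  [1,0,0,0,8],
])

```text
time: 16.43
position: [0.5411, -0.1293, 0.1042]
tool_rot: [0.273, 0.653, -0.272, 0.652]
ft_force: [1.6, 4.8, 1.6]
grip_width: 0.0513
```

```bash
python3 t.py
```

```text
Traceback (most recent call last):
  File "t.py", line 2, in <module>
    o=robot.get_obs(); print(round(float(o['time']),2),'q6',o['q'][5].round(4),'tau6',o['joint_torque'][5].round(3),'Mz',o['moment'][2].round(3),'F',o['ft_force'].round(1),o['grip_width'].round(4))
                                                                                                                                                                            ^^^^^^^^^^^^^^^^^^^^^
AttributeError: 'float' object has no attribute 'round'
```

```bash
sed -i "s/,o\['grip_width'\].round(4)//" t.py; python3 t.py
```

```text
16.43 q6 -1.2176 tau6 -0.091 Mz 0.057 F [1.6 4.8 1.6]
```

Still running free (q6 tracks, torque ~0.06). Continuing, one step at a time.

move_arm([
  [1,0,0,0,1],
  [1,0,0,0,2],
  [1,0,0,0,3],
  [1,0,0,0,4],
  [1,0,0,0,5],
  [1,0,0,0,6],
  [1,0,0,0,7],
  [1,0,0,0,8],
])

```text
time: 17.1
position: [0.5412, -0.1293, 0.1042]
tool_rot: [0.318, 0.632, -0.317, 0.632]
ft_force: [1.9, 5.7, 1.4]
grip_width: 0.0506
```

```bash
python3 t.py
```

```text
17.1 q6 -1.078 tau6 -0.092 Mz 0.081 F [1.9 5.7 1.4]
```

move_arm([
  [1,0,0,0,1],
  [1,0,0,0,2],
  [1,0,0,0,3],
  [1,0,0,0,4],
  [1,0,0,0,5],
  [1,0,0,0,6],
  [1,0,0,0,7],
  [1,0,0,0,8],
])

```text
time: 17.77
position: [0.5412, -0.1293, 0.1043]
tool_rot: [0.361, 0.609, -0.36, 0.608]
ft_force: [1.3, 6.5, 2.1]
grip_width: 0.0507
```

```bash
python3 t.py
```

```text
17.77 q6 -0.9391 tau6 0.129 Mz 0.204 F [1.3 6.5 2.1]
```

move_arm([
  [1,0,0,0,1],
  [1,0,0,0,2],
  [1,0,0,0,3],
  [1,0,0,0,4],
])

```text
time: 18.1
position: [0.5412, -0.1293, 0.1043]
tool_rot: [0.381, 0.596, -0.381, 0.596]
ft_force: [0.8, 7.2, 2.6]
grip_width: 0.0511
```

```bash
python3 t.py
```

```text
18.1 q6 -0.8699 tau6 0.33 Mz 0.471 F [0.8 7.2 2.6]
```

move_arm([
  [1,0,0,0,0.5],
  [1,0,0,0,1],
  [1,0,0,0,1.5],
])

```text
time: 18.35
position: [0.5412, -0.1293, 0.1044]
tool_rot: [0.389, 0.591, -0.388, 0.591]
ft_force: [1.7, 5.4, 1.7]
grip_width: 0.0507
```

```bash
python3 t.py
```

```text
18.35 q6 -0.8444 tau6 0.471 Mz 0.536 F [1.7 5.4 1.7]
```

move_arm([
  [0.3,0,0,0,0],
  [0,0,0,0,0],
  [-1,0,0,0,0],
  [-1,0,0,0,0],
  [-1,0,0,0,0],
  [-1,0,0,0,0],
  [-1,0,0,0,0],
  [-1,0,0,0,0],
])

```text
time: 19.02
position: [0.5408, -0.1307, 0.1041]
tool_rot: [0.389, 0.59, -0.389, 0.591]
ft_force: [-0.0, 0.7, -0.0]
grip_width: 0.0819
```

```bash
python3 - <<'E'
from look import *
o=st()
E
```

```text
t 19.02 p [ 0.5408 -0.1307  0.1041] y [ 0.919  0.395 -0.   ] z [ 0.395 -0.919  0.   ] q [-0.438  0.597  1.707 -0.     0.837 -0.843] F [-0.03  0.75 -0.  ] M [-0.058  0.017  0.041] w 0.0819
```

move_arm([
  [-1,-15,0,0,0],
  [-1,-30,0,0,0],
  [-1,-50,0,0,0],
  [-1,-70,0,0,7],
  [-1,-90,0,0,14],
  [-1,-110,0,0,21],
  [-1,-110,0,0,28],
  [-1,-110,0,0,28],
])

```text
time: 19.68
position: [0.5417, -0.1308, 0.2157]
tool_rot: [0.521, 0.477, -0.52, 0.48]
ft_force: [0.1, 0.4, -0.6]
grip_width: 0.0867
```

```bash
python3 - <<'E'
from look import *
o=st();c=snap('wrist','w10'); snap('scene','s10')
p=wproj(c,o,[G+N*.028])[0].astype(int); x0,y0=p-45;print(x0,y0)
i=cv2.imread('pics/w10.png'); j=cv2.imread('pics/s10.png')
cv2.imwrite('pics/k.png',np.hstack([cv2.resize(i[max(y0,0):y0+90,x0:x0+90],(540,540),interpolation=cv2.INTER_CUBIC)]))
cv2.imwrite('pics/l.png',j)
E
```

```text
t 19.68 p [ 0.5417 -0.1308  0.2157] y [ 0.996 -0.085  0.003] z [-0.085 -0.996  0.001] q [-0.437  0.439  1.61  -0.     1.089 -0.352] F [ 0.14  0.37 -0.6 ] M [-0.127 -0.009 -0.008] w 0.0867
292 24
```

View pics/k.png

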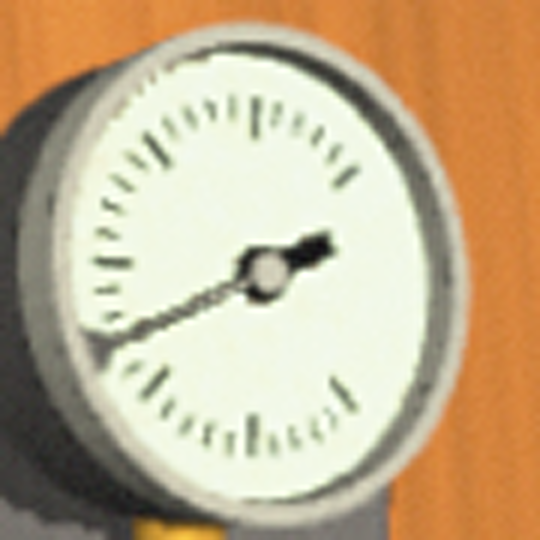

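View pics/l.png

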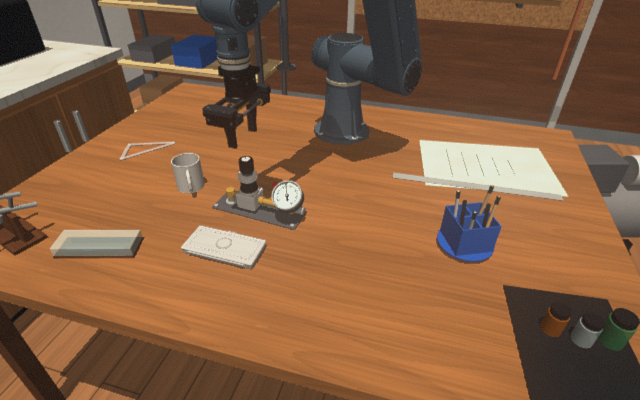

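Both pictures look right: the needle lies under the set hand's arm, with its tip at the wedge, around (105, 345) in the crop. The gripper is open and clear, and the bystanders haven't moved. Handing in.

```bash
python3 - <<'E'
from look import *
robot.hand_in(); st()
E
```

```text
the job is handed in; nothing more can be done
the job is handed in; nothing more can be done
```

I turned the regulator knob about 80° clockwise, until the needle stood on the set hand. Then I turned the lock ring clockwise until it bit and tightened, let go, raised the arm clear and handed in at about 20 s. The hand-in gives no verdict.

- **Needle:** in the last wrist picture it still lies under the set hand's arm, with its tip at the wedge.
- **Ring torque:** the two readings while turning disagreed a little. The wrist moment gave about 0.50 N m after taking off its offset, and the last joint's torque gave about 0.59 N m. Both are inside 0.45–0.65 N m. The squeeze on the washer can't be seen; at 70 N per N m that is about 35–41 N.
- **Surroundings:** the gripper was open and touching nothing, and the wrist force never rose above about 10 N. The bystanders in the last scene picture looked unmoved. The eraser is hidden in that view and was last seen in place in an earlier wrist picture.
- **Failed first ring grip:** my first close for the ring caught the knob instead (opening 37 mm), because the fingertips ended about at the reported TCP, not 25 mm ahead of it. I opened, went 18 mm lower and gripped the ring at 51 mm. The knob was not turned by this.

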